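Sort salvaged power-supply parts into their trays

ROBOT

A 6-joint arm with a two-finger parallel gripper is mounted at the origin on the work surface. World frame = base frame: x ahead of the robot, y to its left, z up, the work surface at z = 0. Lengths are in m, angles in rad, forces in N, time in s.
With the tool pointing down it reaches from about 0.25 to 0.775 m from the base axis. Payload 4 kg.
Tool frame: the origin (TCP) lies midway between the tips of the shut fingers; the grasp point (between the pads) lies 19 mm behind it (robot.tcp_to_grasp is the z of the grasp point in the tool frame, in m); z points along the fingers, y is the line along which they close (so a half turn about z gives the same grasp; the last joint's range is limited). The gripper opens to 94 mm and grips with 3 to 60 N. Pads are 16 mm wide; open, the fingers measure 119 mm over their backs; the gripper's body (75 mm by 177 mm) begins 78 mm behind the grasp point.
Start: joints at [-1.274, 0.087, 1.371, -0, 1.684, -0.103], TCP at [0.214, -0.507, 0.206] pointing down, gripper open.
Joint ranges: [-3.1, 3.1], [-0.76, 2.03], [0.27, 2.55], [-1.08, 4.22], [0.17, 2.65], [-2.57, 2.57]. Speed limits (rad/s): [2.79, 2.79, 3.14, 3.14, 3.14, 3.14].

INTERFACE

Orientations are given as [roll, pitch, yaw] about the fixed x, y, z axes, in that order (R = Rz(yaw) Ry(pitch) Rx(roll)).
In Python, from bench import robot gives the robot as it stands. The module is installed in compiled form; this text tells all that it offers.
- The arm moves only by the tool move_arm, never from a script. Its argument "motion" is one flat list of numbers, 7 for each row, row after row: the turn, a rotation vector about the tool's x, y, z in units of 45 degrees (1.0 is 45 degrees), then the shift along the tool's x, y, z in units of 100 mm (1.0 is 100 mm), then the opening, from 0 (shut) to 1 (fully open). A call has 1 to 12 rows; each row shifts and turns the commanded pose from where the row before left it, along the tool's axes as they then stand; what a row does not reach is not made up. A row lasts 1/12 s, in which the tool goes at most 41.7 mm and 7.16 degrees, less where a joint would pass 70% of its speed; a pose out of reach is approached as far as the arm can. A call with a number of a shift or a turn outside -1 to 1 is refused whole. A call with a gripper value outside its range is refused whole. The fingers move at their own pace and stop on an object; the grip force is fixed at half the most. Time passes only in rows, so rows that do not move let the fingers close. It gives the time, the measured TCP pose, the force, the opening and the grip force at its end, in the units of the state.
- robot.get_obs(): the state, without advancing time (a new reading comes with each control period).
- robot.snapshot(name): name is "side" or "top"; returns the picture (400x640x3 uint8, red, green, blue); there is no depth.
- robot.get_calibration(name): a dict with "fx", "fy", "cx", "cy" (pixels), "R" (3x3) and "t" (3): a world point X has camera coordinates R X + t. Camera axes: x right, y down, z forward; pixel columns grow to the right and rows downward; lengths in m; the calibration is good to about 2 mm. A picture is of the moment at which its call begins. get_calibration takes no time and is no camera call.
- robot.close_job(): hands the job in; it is judged then, once.
The state is a dict: "time": time; "joint_positions": joint angles; "qvel": joint speeds; "joint_torque": joint torques, N m; "tool_pos": TCP position; "ee_rot": TCP orientation; "wrist_force": force on the tool from outside, world axes, zero at the start; "wrist_torque": the same for the moment, N m; "width": finger opening in m; "finger_force": force on a finger pad.
Only numpy, scipy, OpenCV 4.12 (cv2) and the standard library are available. Lean on these libraries where they do the work, as an engineer would, in place of code of your own. Each camera call takes 0.05 s, during which the arm holds its last target. There are 200 camera calls.

TASK

Sort the five parts salvaged from the old power supply by kind, whatever their own colour: both capacitors (the round cans) into the yellow tray, both finned heat sinks into the blue tray, and the transformer into the red tray. Stand each part upright on the tray's floor, fully inside it, and let go; leave the jar of flux and the solder reel standing where they are.

Things in the scene. Friction and masses are not known exactly. Their poses are not given: they have to be found in the camera images.
- cap_blue: blue-sleeved large capacitor, an upright blue can with a bare silver top: cylinder, diameter 32 mm, 50 mm tall, about 60 g, loose. Origin: centre of its underside; z up along its axis.
- cap_black: black-sleeved large capacitor, an upright black can with a bare silver top: cylinder, diameter 32 mm, 50 mm tall, about 60 g, loose. Origin: centre of its underside; z up along its axis.
- sink_silver: silver (bare aluminium) finned heat sink standing on end, a block outline of 40 (x) x 24 (y) x 45 mm tall, six fins running up it, seen from above as a comb; about 70 g, loose. Grip it across its 24 mm (y), where the fin tips form flat faces. Origin: centre of its underside; z up.
- sink_black: dark grey to black finned heat sink standing on end, a block outline of 40 (x) x 24 (y) x 45 mm tall, six fins running up it, seen from above as a comb; about 70 g, loose. Grip it across its 24 mm (y), where the fin tips form flat faces. Origin: centre of its underside; z up.
- transformer: small transformer: dark iron frame round a yellow winding, with a yellow patch on its top, 44 (x) x 36 (y) x 46 mm tall, plain block outline, about 150 g, loose. Origin: centre of its underside; z up.
- tray_yellow: yellow plastic sorting tray for the capacitors, open on top, fixed to the bench: outside 70 (its x) x 120 (its y) x 15 mm high, walls 4 mm, floor 4 mm thick, so the hollow is 62 x 112 mm. Origin: centre of its underside, on the bench; z up.
- tray_blue: blue plastic sorting tray for the heat sinks, open on top, fixed to the bench: outside 70 (its x) x 120 (its y) x 15 mm high, walls 4 mm, floor 4 mm thick, so the hollow is 62 x 112 mm. Origin: centre of its underside, on the bench; z up.
- tray_red: red plastic sorting tray for the transformer, open on top, fixed to the bench: outside 70 (its x) x 120 (its y) x 15 mm high, walls 4 mm, floor 4 mm thick, so the hollow is 62 x 112 mm. Origin: centre of its underside, on the bench; z up.
- flux_jar: small amber jar with a white lid, diameter 40 mm, 55 mm tall, loose, to be left alone. Origin: centre of its underside.
- solder_reel: reel of solder standing on its flange, white flanges 50 mm in diameter, silver-grey winding, black hub spot on top, 44 mm tall, loose, to be left alone. Origin: centre of its underside.

How it is judged:
At the end, for the whole second after the job is handed in: Capacitors in the yellow tray, heat sinks in the blue, transformer in the red: each upright within 0.12 rad, underside 1 to 8 mm above the tray's underside (on its floor), centre within 24 mm (tray x) and 48 mm (tray y) of the tray's centre, at rest (x of cap_blue in the frame of tray_yellow between -0.024 and 0.024 m and y of cap_blue in the frame of tray_yellow between -0.048 and 0.048 m and z of cap_blue in the frame of tray_yellow between 0.001 and 0.008 m and angle between each of cap_blue, cap_black, sink_silver, sink_black, transformer's own z axis and vertical below 0.12 rad and linear speed of each of cap_blue, cap_black, sink_silver, sink_black, transformer below 0.02 m/s and angular speed of each of cap_blue, cap_black, sink_silver, sink_black, transformer below 0.2 rad/s and x of cap_black in the frame of tray_yellow between -0.024 and 0.024 m and y of cap_black in the frame of tray_yellow between -0.048 and 0.048 m and z of cap_black in the frame of tray_yellow between 0.001 and 0.008 m and x of sink_silver in the frame of tray_blue between -0.024 and 0.024 m and y of sink_silver in the frame of tray_blue between -0.048 and 0.048 m and z of sink_silver in the frame of tray_blue between 0.001 and 0.008 m and x of sink_black in the frame of tray_blue between -0.024 and 0.024 m and y of sink_black in the frame of tray_blue between -0.048 and 0.048 m and z of sink_black in the frame of tray_blue between 0.001 and 0.008 m and x of transformer in the frame of tray_red between -0.024 and 0.024 m and y of transformer in the frame of tray_red between -0.048 and 0.048 m and z of transformer in the frame of tray_red between 0.001 and 0.008 m); the robot touches nothing.
It fails at once if the flux jar is pushed more than 25 mm away or tipped (distance of flux_jar from where it was at the start of the episode above 0.025 m or angle between flux_jar's own z axis and vertical above 0.4 rad).
It fails at once if the solder reel is pushed more than 25 mm away or tipped (distance of solder_reel from where it was at the start of the episode above 0.025 m or angle between solder_reel's own z axis and vertical above 0.4 rad).
It also fails if it takes over 106 s, if anything falls off the work surface, if the arm or the gripper's body presses on something with over 40 N, if the wrist force passes 120 N, or if a joint passes its speed limit or range.

## Working session

There is one attempt and no reset: what is moved stays moved. The work goes in short steps, Python scripts to look and compute and a tool call to move; the robot and the scene stay as the last step left them, time stands still between calls to the robot, and variables do not carry over. Pictures are saved under pics/ and viewed, at most 14 in all, crops included, and the job is handed in when it is done.

Besides the shell and the picture viewer there is one more tool, called after ">>>" as name(argument=value, ...), one argument or row to a line, values as JSON. move_arm: Moves the arm, as the interface text tells. Shifts and turns lie within -1 to 1; 1 stands for 100 mm of shift or 45 degrees of turn. Its arguments: {"type":"object","properties":{"motion":{"type":"array","items":{"type":"number"}}},"required":["motion"]}

```bash
mkdir -p pics
python3 - <<'E'
from bench import robot
import cv2
for n in("top","side"):
    cv2.imwrite(f"pics/{n}0.png",robot.snapshot(n)[:,:,::-1])
    c=robot.get_calibration(n); print(n,c)
o=robot.get_obs();print(o)
print(robot.tcp_to_grasp)
E
```

```text
top {'fx': 361.40353666806607, 'fy': 361.40353666806607, 'cx': 324.30629060179814, 'cy': 203.17439530720603, 'R': array([[ 0.02028858, -0.99970198, -0.0135763 ],
       [-0.9912094 , -0.01833685, -0.13102549],
       [ 0.13073749,  0.01611528, -0.99128604]]), 't': array([0.00969965, 0.56029464, 0.75843244])}
side {'fx': 463.26221697093195, 'fy': 463.26221697093195, 'cx': 320.0678305311514, 'cy': 199.25317881375298, 'R': array([[-0.6951486 , -0.71870957, -0.01499959],
       [-0.33563824,  0.34294559, -0.8773456 ],
       [ 0.63570071, -0.60485113, -0.47962456]]), 't': array([0.36865434, 0.19924035, 0.72845049])}
{'time': 0.1, 'joint_positions': array([-1.27410836e+00,  8.78941962e-02,  1.37210585e+00,  3.80736668e-06,
        1.68362355e+00, -1.03074026e-01]), 'qvel': array([-0.00262104,  0.00010116, -0.00232627, -0.0007822 ,  0.00238883,
        0.00093787]), 'joint_torque': array([ 2.01176634e-03, -3.41252446e+01, -3.03302658e+01,  7.19292462e-02,
        3.03967693e-02, -9.78966318e-05]), 'tool_pos': array([ 0.21392101, -0.50614402,  0.2044127 ]), 'ee_rot': array([-3.13957288e+00, -2.12730757e-04,  3.99762203e-01]), 'wrist_force': array([-0.47778286,  0.1478059 ,  0.23695486]), 'wrist_torque': array([-0.01712516, -0.01945924,  0.03859797]), 'finger_force': 0.0, 'width': 0.09386638226576795}
-0.0188
```

View pics/top0.png

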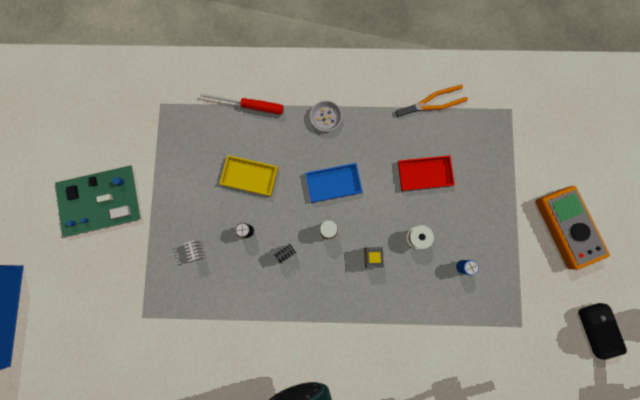

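View pics/side0.png

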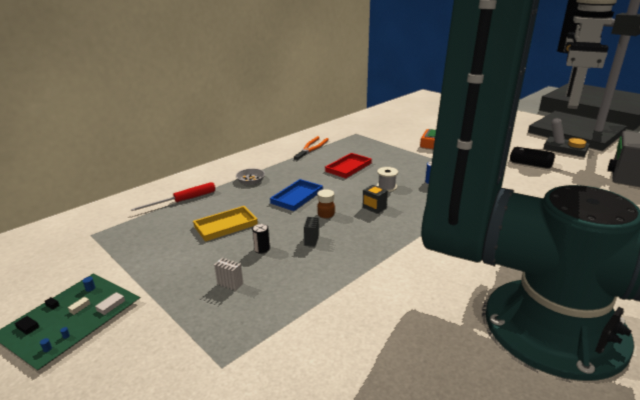

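The top view shows every item: trays yellow (249,176), blue (334,183) and red (426,174); parts at silver sink (191,252), black cap (244,231), black sink (285,254), transformer (374,258) and blue cap (469,268). The flux jar is at (329,230) and the reel at (420,237). In the side view the blue cap is mostly hidden by the arm, at about (430,172).

Run:
```python
import cv2,numpy as np
t=cv2.imread("pics/top0.png");s=cv2.imread("pics/side0.png")
a=cv2.resize(t[205:285,165:315],None,fx=5,fy=5,interpolation=cv2.INTER_CUBIC)
b=cv2.resize(t[205:285,345:495],None,fx=5,fy=5,interpolation=cv2.INTER_CUBIC)
if a.shape!=b.shape: print(a.shape,b.shape)
cv2.imwrite("pics/topc.png",np.vstack([a,b])[:600] if False else cv2.resize(np.vstack([a,b]),(562,600)))
cv2.imwrite("pics/sidec.png",cv2.resize(s[140:300,190:440],None,fx=3.2,fy=3.2,interpolation=cv2.INTER_CUBIC))
```

```text
(no output)
```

View pics/topc.png

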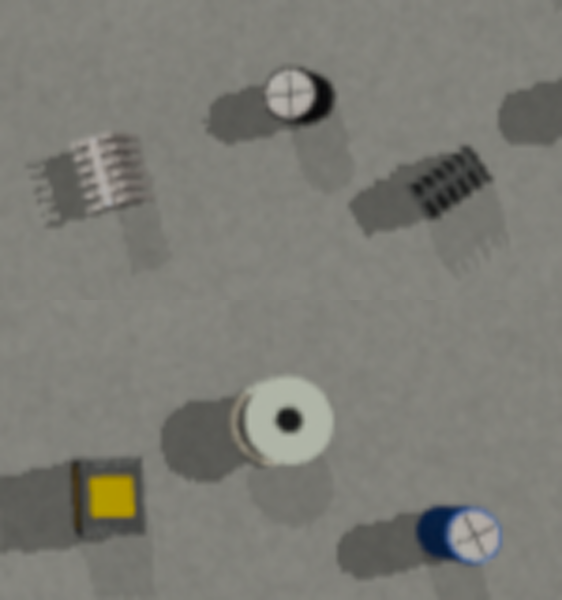

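View pics/sidec.png

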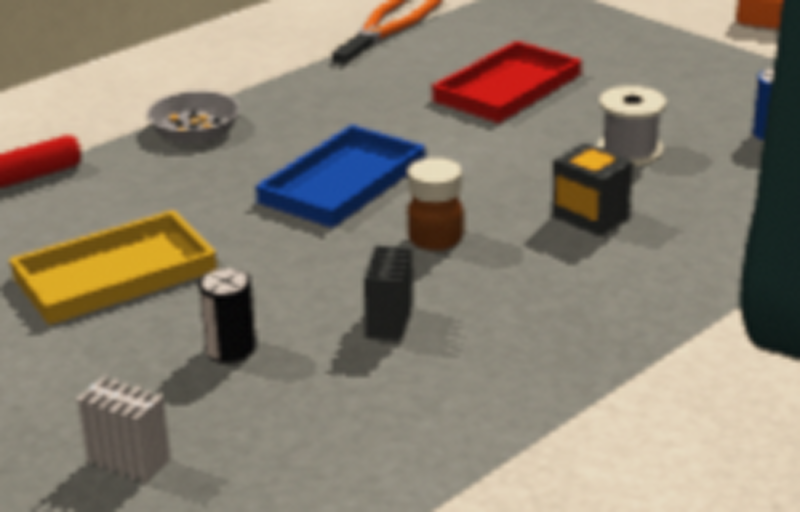

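The crops show cap tops at about (290,93) and (474,535) in the top crop. The silver sink's spine runs near-vertically through (98,172), and the black sink's long axis runs diagonally through (451,182). In the side crop, the black cap's top is at (226,281) and the transformer's patch is at (594,158).

```bash
cat > h.py <<'E'
import cv2,numpy as np
from bench import robot
C={n:robot.get_calibration(n) for n in("top","side")}
def ray(n,p):
    c=C[n];R=np.array(c["R"]);t=np.array(c["t"])
    d=R.T@np.array([(p[0]-c["cx"])/c["fx"],(p[1]-c["cy"])/c["fy"],1.]);return -R.T@t,d/np.linalg.norm(d)
def onz(n,p,z):
    o,d=ray(n,p);return o+d*(z-o[2])/d[2]
def tri(pt,ps):
    (a,u),(b,v)=ray("top",pt),ray("side",ps)
    s=np.linalg.lstsq(np.c_[u,-v],b-a,rcond=None)[0];P,Q=a+s[0]*u,b+s[1]*v
    return (P+Q)/2,np.linalg.norm(P-Q)
def mask(im,roi,f):
    x0,y0,x1,y1=roi;c=im[y0:y1,x0:x1];h=cv2.cvtColor(c,cv2.COLOR_RGB2HSV).astype(int)
    m=np.zeros(im.shape[:2],np.uint8);m[y0:y1,x0:x1]=f(h[...,0],h[...,1],h[...,2]);
    n,l,s,_=cv2.connectedComponentsWithStats(m)
    k=1+np.argmax(s[1:,4]);return (l==k).astype(np.uint8)
def pts(m): return np.argwhere(m)[:,::-1].astype(np.float32)
def rect(m,n,z):
    "min-area rectangle of the mask boundary cast on plane z: centre mm, sizes, long-axis angle"
    P=np.array([onz(n,p,z)[:2] for p in pts(m)],np.float32)*1000
    (c,wh,a)=cv2.minAreaRect(P);B=cv2.boxPoints((c,wh,a));e=[B[1]-B[0],B[2]-B[1]]
    L=max(e,key=np.linalg.norm);return np.round(c,1),np.round(sorted(wh),1),round(np.degrees(np.arctan2(L[1],L[0]))%180,1)
E
python3 - <<'E'
from h import *
rd=lambda f:cv2.imread(f)[:,:,::-1].copy()
T,S=rd("pics/top0.png"),rd("pics/side0.png")
hue=lambda a,b,s=150,v=60:(lambda h,S_,V:(h>=a)&(h<=b)&(S_>s)&(V>v))
col=dict(yellow=hue(18,32,120),blue=hue(100,118,120),red=lambda h,s,v:((h<6)|(h>174))&(s>150)&(v>60))
rt=dict(yellow=(205,145,290,205),blue=(295,155,370,210),red=(385,145,465,200))
rs=dict(yellow=(185,200,265,245),blue=(265,175,325,215),red=(320,145,375,182))
for k in col:
    m=mask(T,rt[k],col[k]);print(k,m.sum(),rect(m,"top",.015))
    ms=mask(S,rs[k],col[k]);
    # rim corners: image extremes of the outline
    ext=lambda m:[pts(m)[np.argmin(pts(m)@d)] for d in map(np.array,([1,0.],[-1,0.],[0,1.],[0,-1.]))]
    print("  side",rect(ms,"side",.015)[:3])
bright=lambda th:(lambda h,s,v:(v>th)&(s<60))
for k,r in dict(cap_black=(230,218,262,245),cap_blue=(455,255,485,282)).items():
    m=mask(T,r,bright(140));c=pts(m).mean(0);print(k,m.sum(),c,onz("top",c,.05).round(4))
m=mask(S,(245,220,275,236),bright(120));cs=pts(m).mean(0);print("side capblk",m.sum(),cs)
mt=mask(T,(230,218,262,245),bright(140));print(tri(pts(mt).mean(0),cs))
m=mask(T,(360,245,390,272),hue(18,32,150,100));c=pts(m).mean(0);print("trafo",m.sum(),c,rect(m,"top",.046))
m2=mask(S,(362,180,395,197),hue(12,32,120,170));cs=pts(m2).mean(0);print(m2.sum(),cs,tri(c,cs))
m=mask(T,(360,245,390,272),lambda h,s,v:(v<75)|((h>=18)&(h<=32)&(s>150)));print("trafo body",m.sum(),rect(m,"top",.046),pts(m).min(0),pts(m).max(0))
# sinks
m=mask(T,(270,240,300,268),lambda h,s,v:v<70);print("sinkblk",m.sum(),rect(m,"top",.045))
m=mask(T,(175,235,210,268),lambda h,s,v:v>150);print("sinksil",m.sum(),rect(m,"top",.045),pts(m).mean(0))
f=lambda x,y:(165+x/3.747,205+y/3.75)
for nm,cn in dict(blk=[(412,187),(468,147),(490,178),(432,217)]).items():
    print(nm,[onz("top",f(*p),.045).round(3)[:2] for p in cn])
    print(tri(f(451,182),(190+390/3.2,140+262/3.2)))
print("sil spine",[onz("top",f(*p),.045).round(4)[:2] for p in((92,137),(107,212))],tri(f(98,173),(190+122/3.2,140+397/3.2)))
print("jar,reel",onz("top",(329,230),.055),onz("top",f(290,420-300+0),.044), onz("top",(420,237),.044))
E
```

```text
yellow 1651 (array([624.4, 196.1]), array([ 71.9, 123.4]), np.float32(78.1))
  side (array([613.6, 199.9]), array([ 93.3, 126.9]), np.float32(78.2))
blue 1601 (array([611.5,   1.3]), array([ 70.9, 119.5]), np.float32(102.1))
  side (array([602.6,   7.8]), array([ 83.2, 136.6]), np.float32(102.2))
red 1628 (array([ 637.7, -208.7]), array([ 70.8, 121.7]), np.float32(96.8))
  side (array([ 629. , -200.4]), array([ 85. , 141.9]), np.float32(97.2))
cap_black 105 [241.74286 229.39047] [0.4981 0.1967 0.05  ]
cap_blue 121 [471.32233 267.40497] [ 0.4278 -0.2916  0.05  ]
side capblk 228 [265.28946 226.0921 ]
(array([0.49371482, 0.190944  , 0.0544897 ]), np.float64(0.012285240622476365))
trafo 131 [374.458   257.03818] (array([445.2, -88.8]), array([21.1, 23.7]), np.float32(91.2))
47 [374.87234 189.51064] (array([ 0.44470216, -0.08895317,  0.04714482]), np.float64(0.0011250023562670323))
trafo body 234 (array([444.1, -85.4]), array([38.2, 40. ]), np.float32(1.2)) [364. 248.] [382. 267.]
sinkblk 187 (array([449. , 103.6]), array([22.6, 40.7]), np.float32(124.9))
sinksil 58 (array([451.7, 305.5]), array([11.2, 39.1]), np.float32(20.6)) [191.1207 250.2931]
blk [array([0.445, 0.124]), array([0.469, 0.093]), array([0.451, 0.079]), array([0.429, 0.112])]
(array([0.44840301, 0.10162396, 0.04346839]), np.float64(0.0005499012402305352))
sil spine [array([0.47  , 0.3096]), array([0.4276, 0.2981])] (array([0.44864311, 0.30335673, 0.04544604]), np.float64(0.002986722715253213))
jar,reel [0.50020464 0.00911086 0.055     ] [0.4820764  0.19595248 0.044     ] [ 0.48963908 -0.186445    0.044     ]
```

```bash
cat >> h.py <<'E'
def leg(a,b):
    "a,b = x,y,z,yaw deg: total turn (units, about tool z), shifts (units) in the final tool axes"
    d=np.array(b[:3])-a[:3];p=np.radians(b[3])
    return np.round([-(b[3]-a[3])/45, (d@[np.cos(p),np.sin(p),0])*10,(d@[np.sin(p),-np.cos(p),0])*10,-d[2]*10],3)
E
python3 - <<'E'
from h import *
print("capblk h",tri((241.74,229.4),(190+226/3.2,140+281/3.2)))
f=lambda x,y:(190+x/3.2,140+y/3.2)
for p in [(12,262),(215,255),(176,213),(45,318)]: print("yellow side corner@z15",onz("side",f(*p),.015).round(3) if p!=(45,318) else onz("side",f(*p),0).round(3))
w=[("start",.214,-.506,.204,22.9),("cblue",.428,-.2916,.1,78),("Y-",.6188,.1697,.1,78),("cblk",.4975,.1965,.1,78),("Y+",.630,.2225,.1,78),
("sil",.4487,.3036,.1,15),("B+",.6052,.0307,.1,12),("blk",.4485,.1025,.1,125),("B-",.617,-.0239,.1,102),("trafo",.4445,-.089,.1,1),("R",.638,-.209,.1,6.8)]
for a,b in zip(w,w[1:]): print(a[0],b[0],leg(a[1:],b[1:]))
E
```

```text
capblk h (array([0.49678526, 0.1951568 , 0.05028387]), np.float64(0.003917376181921175))
yellow side corner@z15 [0.663 0.248 0.015]
yellow side corner@z15 [0.573 0.147 0.015]
yellow side corner@z15 [0.639 0.131 0.015]
yellow side corner@z15 [0.609 0.258 0.   ]
start cblue [-1.224  2.542  1.647  1.04 ]
cblue Y- [ 0.     4.909  0.907 -0.   ]
Y- cblk [ 0.     0.01  -1.242 -0.   ]
cblk Y+ [ 0.     0.53   1.242 -0.   ]
Y+ sil [ 1.4   -1.541 -1.253 -0.   ]
sil B+ [ 0.067  0.963  2.995 -0.   ]
B+ blk [-2.511  1.487 -0.872 -0.   ]
blk B- [ 0.511 -1.587  1.385 -0.   ]
B- trafo [ 2.244 -1.736  0.621 -0.   ]
trafo R [-0.129  1.779  1.421 -0.   ]
```

>>> move_arm(
  motion=[0,0,-0.153,0,0,0,0.9,0,0,-0.153,0,0,0,0.9,0,0,-0.153,0,0,0,0.9,0,0,-0.153,0,0,0,0.9,0,0,-0.153,0,0,0,0.9,0,0,-0.153,0,0,0,0.9,0,0,-0.153,0,0,0,0.9,0,0,-0.153,0,0,0,0.9],
)

```text
time: 0.77
tool_pos: [0.214, -0.5063, 0.2048]
ee_rot: [-3.141, -0.001, 1.367]
wrist_force: [0.6, 0.4, -0.6]
width: 0.0845
finger_force: 0.0
```

>>> move_arm(
  motion=[0,0,0,0.282,0.183,0.116,0.9,0,0,0,0.282,0.183,0.116,0.9,0,0,0,0.282,0.183,0.116,0.9,0,0,0,0.282,0.183,0.116,0.9,0,0,0,0.282,0.183,0.116,0.9,0,0,0,0.282,0.183,0.116,0.9,0,0,0,0.282,0.183,0.116,0.9,0,0,0,0.282,0.183,0.116,0.9,0,0,0,0.282,0.183,0.116,0.9,0,0,0,0,0,0,0.9],
)

```text
time: 1.6
tool_pos: [0.4297, -0.2871, 0.0977]
ee_rot: [-3.138, -0.006, 1.367]
wrist_force: [0.1, 0.6, -0.5]
width: 0.0847
finger_force: 0.0
```

>>> move_arm(
  motion=[0,0,0,0,0,0.195,0.9,0,0,0,0,0,0.195,0.9,0,0,0,0,0,0.195,0.9,0,0,0,0,0,0.1,0.9,0,0,0,0,0,0,0.9],
)

```text
time: 2.02
tool_pos: [0.4258, -0.2914, 0.0295]
ee_rot: [-3.136, -0.003, 1.361]
wrist_force: [-0.6, 0.1, -0.8]
width: 0.0846
finger_force: 0.0
```

>>> move_arm(
  motion=[0,0,0,0,0,0.09,0.9,0,0,0,0,0,0,0.1,0,0,0,0,0,0,0.1,0,0,0,0,0,0,0.1,0,0,0,0,0,0,0.1,0,0,0,0,0,0,0.1,0,0,0,0,0,0,0.1],
)

```text
time: 2.6
tool_pos: [0.4283, -0.2929, 0.0242]
ee_rot: [3.141, 0.001, 1.361]
wrist_force: [0.9, 0.3, 0.6]
width: 0.0478
finger_force: 0.0
```

>>> move_arm(
  motion=[0,0,0,0,0,0.04,0.1,0,0,0,0,0,0,0.1,0,0,0,0,0,0,0.1,0,0,0,0,0,0,0.1,0,0,0,0,0,0,0.1],
)

```text
time: 3.02
tool_pos: [0.4279, -0.2926, 0.0194]
ee_rot: [-3.141, -0.0, 1.361]
wrist_force: [-0.5, 0.4, -1.4]
width: 0.0316
finger_force: 30.0
```

>>> move_arm(
  motion=[0,0,0,0,0,-0.25,0.1,0,0,0,0,0,-0.3,0.1,0,0,0,0,0,-0.3,0.1,0,0,0,0,0,0,0.1],
)

```text
time: 3.35
tool_pos: [0.4312, -0.2954, 0.1116]
ee_rot: [3.13, 0.006, 1.361]
wrist_force: [0.4, -0.8, -0.2]
width: 0.0319
finger_force: 30.0
```

>>> move_arm(
  motion=[0,0,0,0.36,0.065,0,0.1,0,0,0,0.36,0.065,0,0.1,0,0,0,0.36,0.065,0,0.1,0,0,0,0.36,0.065,0,0.1,0,0,0,0.36,0.065,0,0.1,0,0,0,0.36,0.065,0,0.1,0,0,0,0.36,0.065,0,0.1,0,0,0,0.36,0.065,0,0.1,0,0,0,0.36,0.065,0,0.1,0,0,0,0.36,0.065,0,0.1,0,0,0,0.36,0.065,0,0.1,0,0,0,0.36,0.065,0,0.1],
)

```text
time: 4.35
tool_pos: [0.5943, 0.1154, 0.1036]
ee_rot: [-3.141, 0.0, 1.361]
wrist_force: [0.2, -0.5, 0.0]
width: 0.0315
finger_force: 30.0
```

>>> move_arm(
  motion=[0,0,0,0.3,0.054,0,0.1,0,0,0,0.295,0.054,0,0.1,0,0,0,0,0,0,0.1,0,0,0,0,0,0,0.1,0,0,0,0,0,0,0.1,0,0,0,0,0,0,0.1],
)

```text
time: 4.85
tool_pos: [0.6167, 0.1683, 0.1041]
ee_rot: [-3.141, 0.001, 1.36]
wrist_force: [0.0, -1.2, -0.9]
width: 0.0317
finger_force: 30.0
```

>>> move_arm(
  motion=[0,0,0,0,0,0.25,0.1,0,0,0,0,0,0.25,0.1,0,0,0,0,0,0.2,0.1,0,0,0,0,0,0.1,0.1,0,0,0,0,0,0,0.1,0,0,0,0,0,0,0.1,0,0,0,0,0,0,0.1],
)

```text
time: 5.43
tool_pos: [0.6177, 0.1689, 0.0254]
ee_rot: [3.14, -0.0, 1.36]
wrist_force: [0.3, 0.3, -1.6]
width: 0.0314
finger_force: 30.0
```

>>> move_arm(
  motion=[0,0,0,0,0,0.005,0.1,0,0,0,0,0,0,0.55,0,0,0,0,0,0,0.55,0,0,0,0,0,0,0.55,0,0,0,0,0,0,0.55,0,0,0,0,0,0,0.55,0,0,0,0,0,-0.2,0.55,0,0,0,0,0,-0.3,0.7,0,0,0,0,0,-0.3,0.8,0,0,0,0,0,0,0.9],
)

```text
time: 6.27
tool_pos: [0.6212, 0.1704, 0.1121]
ee_rot: [3.129, -0.005, 1.361]
wrist_force: [1.0, 0.6, 0.9]
width: 0.0682
finger_force: 0.0
```

>>> move_arm(
  motion=[0,0,0,0.005,-0.307,0,0.9,0,0,0,0.005,-0.307,0,0.9,0,0,0,0.005,-0.307,0,0.9,0,0,0,0.005,-0.307,0,0.9,0,0,0,0,0,0,0.9,0,0,0,0,0,0,0.9,0,0,0,0,0,0,0.9],
)

```text
time: 6.85
tool_pos: [0.4982, 0.1971, 0.1044]
ee_rot: [3.14, -0.0, 1.361]
wrist_force: [0.5, 0.1, -0.4]
width: 0.0845
finger_force: 0.0
```

Run:
```python
from h import *
T=robot.snapshot("top");S=robot.snapshot("side")
a=cv2.resize(T[140:290,160:360],None,fx=3,fy=3);b=cv2.resize(S[180:300,180:380],None,fx=3,fy=2.5)
cv2.imwrite("pics/p1.png",np.vstack([a,b])[:600+150][:,:,::-1][::1] if 0 else cv2.resize(np.vstack([a,b]),(480,600))[:,:,::-1])
```

```text
(no output)
```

View pics/p1.png

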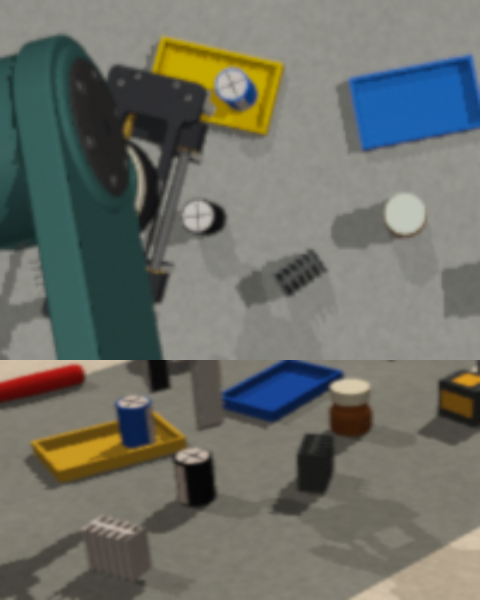

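The blue cap stands upright inside the yellow tray, at about (235,85) in the top half. The open gripper is over the black cap at (198,216).

>>> move_arm(
  motion=[0,0,0,0,0,0.25,0.9,0,0,0,0,0,0.25,0.9,0,0,0,0,0,0.25,0.9,0,0,0,0,0,0.095,0.9,0,0,0,0,0,0,0.9,0,0,0,0,0,0,0.1,0,0,0,0,0,0,0.1,0,0,0,0,0,0,0.1,0,0,0,0,0,0,0.1,0,0,0,0,0,0,0.1,0,0,0,0,0,0,0.1,0,0,0,0,0,0,0.1],
)

```text
time: 7.95
tool_pos: [0.4977, 0.1972, 0.02]
ee_rot: [3.141, -0.0, 1.361]
wrist_force: [0.0, 0.7, 0.7]
width: 0.0414
finger_force: 0.0
```

>>> move_arm(
  motion=[0,0,0,0,0,0,0.1,0,0,0,0,0,0,0.1,0,0,0,0,0,0,0.1],
)

```text
time: 8.2
tool_pos: [0.4976, 0.1971, 0.0197]
ee_rot: [3.141, -0.0, 1.361]
wrist_force: [0.7, -0.2, -0.8]
width: 0.0315
finger_force: 30.0
```

>>> move_arm(
  motion=[0,0,0,0,0,-0.25,0.1,0,0,0,0,0,-0.3,0.1,0,0,0,0,0,-0.25,0.1,0,0,0,0.13,0.305,0,0.1,0,0,0,0.13,0.305,0,0.1,0,0,0,0.13,0.305,0,0.1,0,0,0,0.13,0.305,0,0.1,0,0,0,0,0,0,0.1,0,0,0,0,0,0,0.1,0,0,0,0,0,0,0.1],
)

```text
time: 9.03
tool_pos: [0.6267, 0.2224, 0.0986]
ee_rot: [-3.139, 0.001, 1.361]
wrist_force: [-0.0, 0.2, -1.4]
width: 0.0316
finger_force: 30.0
```

>>> move_arm(
  motion=[0,0,0,0,0,0.25,0.1,0,0,0,0,0,0.25,0.1,0,0,0,0,0,0.2,0.1,0,0,0,0,0,0.05,0.1,0,0,0,0,0,0,0.1,0,0,0,0,0,0,0.1,0,0,0,0,0,0,0.1],
)

```text
time: 9.62
tool_pos: [0.6277, 0.2227, 0.0261]
ee_rot: [3.14, -0.001, 1.361]
wrist_force: [0.2, 0.0, -0.0]
width: 0.0313
finger_force: 29.9
```

>>> move_arm(
  motion=[0,0,0,0,0,0.01,0.1,0,0,0,0,0,0,0.1,0,0,0,0,0,0,0.55,0,0,0,0,0,0,0.55,0,0,0,0,0,0,0.55,0,0,0,0,0,0,0.55,0,0,0,0,0,0,0.55,0,0,0,0,0,-0.25,0.55,0,0,0,0,0,-0.3,0.7,0,0,0,0,0,-0.25,0.7,0,0,0,0,0,0,0.7,0,0,0,0,0,0,0.7],
)

```text
time: 10.62
tool_pos: [0.629, 0.2229, 0.1061]
ee_rot: [3.137, -0.002, 1.361]
wrist_force: [-0.4, -0.6, -1.2]
width: 0.0656
finger_force: 0.0
```

>>> move_arm(
  motion=[0,0,0.155,0,0,0,0.7,0,0,0.155,0,0,0,0.7,0,0,0.155,0,0,0,0.7,0,0,0.155,0,0,0,0.7,0,0,0.155,0,0,0,0.7,0,0,0.155,0,0,0,0.7,0,0,0.155,0,0,0,0.7,0,0,0.155,0,0,0,0.7,0,0,0.155,0,0,0,0.7,0,0,0,0,0,0,0.7,0,0,0,0,0,0,0.7],
)

```text
time: 11.53
tool_pos: [0.6266, 0.2223, 0.1013]
ee_rot: [3.142, 0.004, 0.269]
wrist_force: [-0.2, -0.6, -1.0]
width: 0.0663
finger_force: 0.0
```

>>> move_arm(
  motion=[0,0,0,-0.25,-0.21,0,0.8,0,0,0,-0.25,-0.21,0,0.8,0,0,0,-0.25,-0.21,0,0.8,0,0,0,-0.25,-0.21,0,0.8,0,0,0,-0.25,-0.21,0,0.8,0,0,0,-0.25,-0.21,0,0.8,0,0,0,0,0,0,0.8,0,0,0,0,0,0,0.8,0,0,0,0,0,0,0.8],
)

```text
time: 12.28
tool_pos: [0.45, 0.3046, 0.1033]
ee_rot: [3.141, -0.0, 0.267]
wrist_force: [0.5, -0.7, -0.5]
width: 0.0752
finger_force: 0.0
```

Run:
```python
from h import *
T=robot.snapshot("top");S=robot.snapshot("side")
a=cv2.resize(T[140:290,150:350],None,fx=3,fy=3);b=cv2.resize(S[180:300,180:380],None,fx=3,fy=2.5)
cv2.imwrite("pics/p2.png",cv2.resize(np.vstack([a,b]),(480,600))[:,:,::-1])
```

```text
(no output)
```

View pics/p2.png

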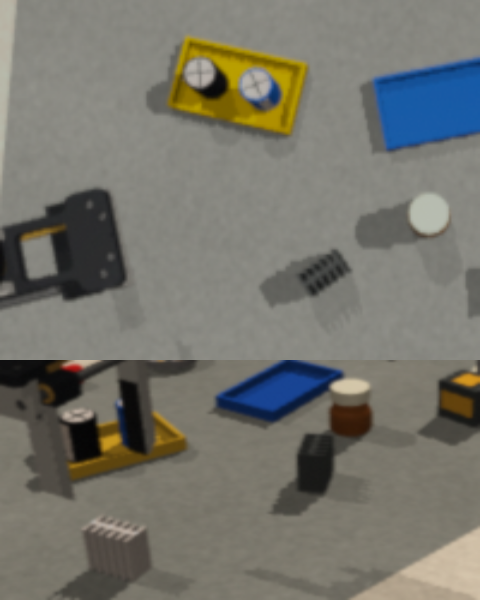

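Both caps are upright in the yellow tray, at (200,75) and (258,87). The gripper is over the silver sink.

>>> move_arm(
  motion=[0,0,0,0,0,0.25,0.8,0,0,0,0,0,0.25,0.8,0,0,0,0,0,0.25,0.8,0,0,0,0,0,0.085,0.8,0,0,0,0,0,0,0.8,0,0,0,0,0,0,0.1,0,0,0,0,0,0,0.1,0,0,0,0,0,0,0.1,0,0,0,0,0,0,0.1,0,0,0,0,0,0,0.1,0,0,0,0,0,0,0.1,0,0,0,0,0,0,0.1],
)

```text
time: 13.38
tool_pos: [0.45, 0.3049, 0.0205]
ee_rot: [-3.142, -0.001, 0.266]
wrist_force: [-0.5, -0.8, 0.3]
width: 0.0323
finger_force: 0.0
```

>>> move_arm(
  motion=[0,0,0,0,0,0,0.1,0,0,0,0,0,0,0.1,0,0,0,0,0,0,0.1,0,0,0,0,0,0,0.1],
)

```text
time: 13.72
tool_pos: [0.4498, 0.3046, 0.0202]
ee_rot: [3.141, -0.0, 0.265]
wrist_force: [-0.3, -1.8, 1.9]
width: 0.0237
finger_force: 29.9
```

>>> move_arm(
  motion=[0,0,0,0,0,-0.25,0.1,0,0,0,0,0,-0.3,0.1,0,0,0,0,0,-0.25,0.1,0,0,0.07,0,0,0,0.1,0,0,0,0.103,0.333,0,0.1,0,0,0,0.103,0.333,0,0.1,0,0,0,0.103,0.333,0,0.1,0,0,0,0.103,0.333,0,0.1,0,0,0,0.103,0.333,0,0.1,0,0,0,0.103,0.333,0,0.1,0,0,0,0.103,0.333,0,0.1,0,0,0,0.103,0.333,0,0.1],
)

```text
time: 14.72
tool_pos: [0.5865, 0.06, 0.0996]
ee_rot: [-3.141, 0.0, 0.21]
wrist_force: [0.8, 0.5, -0.7]
width: 0.0238
finger_force: 29.9
```

>>> move_arm(
  motion=[0,0,0,0.1,0.333,0,0.1,0,0,0,0,0,0,0.1,0,0,0,0,0,0,0.1,0,0,0,0,0,0,0.1,0,0,0,0,0,0,0.1],
)

```text
time: 15.13
tool_pos: [0.6021, 0.0323, 0.0997]
ee_rot: [-3.141, 0.001, 0.212]
wrist_force: [0.4, -0.4, 0.0]
width: 0.0236
finger_force: 29.9
```

>>> move_arm(
  motion=[0,0,0,0,0,0.25,0.1,0,0,0,0,0,0.25,0.1,0,0,0,0,0,0.2,0.1,0,0,0,0,0,0.05,0.1,0,0,0,0,0,0,0.1,0,0,0,0,0,0,0.1,0,0,0,0,0,0,0.1],
)

```text
time: 15.72
tool_pos: [0.603, 0.0319, 0.0258]
ee_rot: [3.141, -0.001, 0.212]
wrist_force: [1.0, -0.6, -0.4]
width: 0.0237
finger_force: 30.0
```

>>> move_arm(
  motion=[0,0,0,0,0,0.008,0.1,0,0,0,0,0,0,0.1,0,0,0,0,0,0,0.45,0,0,0,0,0,0,0.45,0,0,0,0,0,0,0.45,0,0,0,0,0,0,0.45,0,0,0,0,0,0,0.45,0,0,0,0,0,-0.25,0.45,0,0,0,0,0,-0.3,0.7,0,0,0,0,0,-0.25,0.7,0,0,0,0,0,0,0.7,0,0,0,0,0,0,0.7],
)

```text
time: 16.72
tool_pos: [0.6042, 0.0309, 0.1065]
ee_rot: [3.14, -0.005, 0.21]
wrist_force: [-0.1, -0.1, 0.1]
width: 0.0646
finger_force: 0.0
```

>>> move_arm(
  motion=[0,0,-0.157,0,0,0,0.7,0,0,-0.157,0,0,0,0.7,0,0,-0.157,0,0,0,0.7,0,0,-0.157,0,0,0,0.7,0,0,-0.157,0,0,0,0.7,0,0,-0.157,0,0,0,0.7,0,0,-0.157,0,0,0,0.7,0,0,-0.157,0,0,0,0.7,0,0,-0.157,0,0,0,0.7,0,0,-0.157,0,0,0,0.7,0,0,-0.157,0,0,0,0.7,0,0,-0.157,0,0,0,0.7],
)

```text
time: 17.72
tool_pos: [0.6014, 0.031, 0.1016]
ee_rot: [-3.137, -0.001, 1.696]
wrist_force: [-0.1, -0.5, 1.5]
width: 0.0663
finger_force: 0.0
```

>>> move_arm(
  motion=[0,0,-0.157,0,0,0,0.8,0,0,-0.157,0,0,0,0.8,0,0,-0.157,0,0,0,0.8,0,0,-0.157,0,0,0,0.8,0,0,0,0,0,0,0.8,0,0,0,0,0,0,0.8],
)

```text
time: 18.22
tool_pos: [0.6018, 0.031, 0.1023]
ee_rot: [-3.139, -0.002, 2.18]
wrist_force: [0.2, 0.3, -0.0]
width: 0.0753
finger_force: 0.0
```

>>> move_arm(
  motion=[0,0,0,0.293,-0.171,0,0.8,0,0,0,0.293,-0.171,0,0.8,0,0,0,0.293,-0.171,0,0.8,0,0,0,0.293,-0.171,0,0.8,0,0,0,0.29,-0.171,0,0.8,0,0,0,0,0,0,0.8,0,0,0,0,0,0,0.8,0,0,0,0,0,0,0.8],
)

```text
time: 18.88
tool_pos: [0.4492, 0.1013, 0.1042]
ee_rot: [3.141, 0.001, 2.182]
wrist_force: [-0.1, 0.1, -0.7]
width: 0.075
finger_force: 0.0
```

Run:
```python
from h import *
T=robot.snapshot("top");S=robot.snapshot("side")
a=cv2.resize(T[140:290,200:400],None,fx=3,fy=3);b=cv2.resize(S[160:280,180:380],None,fx=3,fy=2.5)
cv2.imwrite("pics/p3.png",cv2.resize(np.vstack([a,b]),(480,600))[:,:,::-1])
```

```text
(no output)
```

View pics/p3.png

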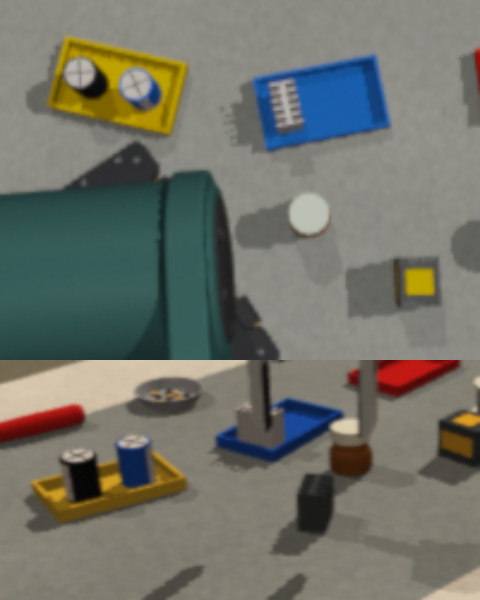

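The silver sink stands at the left end of the blue tray, at (285,105). The gripper is over the black sink and clear of the jar at (308,213).

>>> move_arm(
  motion=[0,0,0,0,0,0.25,0.8,0,0,0,0,0,0.25,0.8,0,0,0,0,0,0.25,0.8,0,0,0,0,0,0.085,0.8,0,0,0,0,0,0,0.8,0,0,0,0,0,0,0.1,0,0,0,0,0,0,0.1,0,0,0,0,0,0,0.1,0,0,0,0,0,0,0.1,0,0,0,0,0,0,0.1,0,0,0,0,0,0,0.1,0,0,0,0,0,0,0.1],
)

```text
time: 19.98
tool_pos: [0.449, 0.1015, 0.0212]
ee_rot: [3.141, 0.001, 2.184]
wrist_force: [-0.2, -0.1, -0.9]
width: 0.0318
finger_force: 0.0
```

>>> move_arm(
  motion=[0,0,0,0,0,0,0.1,0,0,0,0,0,0,0.1,0,0,0,0,0,0,0.1,0,0,0,0,0,0,0.1],
)

```text
time: 20.32
tool_pos: [0.449, 0.1015, 0.021]
ee_rot: [3.141, 0.0, 2.183]
wrist_force: [1.0, 0.3, -0.0]
width: 0.0236
finger_force: 30.0
```

>>> move_arm(
  motion=[0,0,0,0,0,-0.25,0.1,0,0,0,0,0,-0.3,0.1,0,0,0,0,0,-0.25,0.1,0,0,0.128,0,0,0,0.1,0,0,0.128,0,0,0,0.1,0,0,0.128,0,0,0,0.1,0,0,0.128,0,0,0,0.1],
)

```text
time: 20.9
tool_pos: [0.4484, 0.1014, 0.1005]
ee_rot: [-3.141, 0.0, 1.776]
wrist_force: [0.1, 0.3, -0.3]
width: 0.024
finger_force: 30.0
```

>>> move_arm(
  motion=[0,0,0,-0.265,0.228,0,0.1,0,0,0,-0.265,0.228,0,0.1,0,0,0,-0.265,0.228,0,0.1,0,0,0,-0.265,0.228,0,0.1,0,0,0,-0.265,0.228,0,0.1,0,0,0,-0.265,0.225,0,0.1,0,0,0,0,0,0,0.1,0,0,0,0,0,0,0.1,0,0,0,0,0,0,0.1],
)

```text
time: 21.65
tool_pos: [0.6146, -0.0252, 0.0998]
ee_rot: [-3.139, -0.001, 1.781]
wrist_force: [-0.0, -0.4, -0.9]
width: 0.0238
finger_force: 30.0
```

>>> move_arm(
  motion=[0,0,0,0,0,0.25,0.1,0,0,0,0,0,0.25,0.1,0,0,0,0,0,0.2,0.1,0,0,0,0,0,0.05,0.1,0,0,0,0,0,0,0.1,0,0,0,0,0,0,0.1,0,0,0,0,0,0,0.1],
)

```text
time: 22.23
tool_pos: [0.6154, -0.0248, 0.0267]
ee_rot: [3.14, 0.0, 1.782]
wrist_force: [-0.2, 0.5, -1.6]
width: 0.0238
finger_force: 30.0
```

>>> move_arm(
  motion=[0,0,0,0,0,0.005,0.1,0,0,0,0,0,0,0.1,0,0,0,0,0,0,0.5,0,0,0,0,0,0,0.5,0,0,0,0,0,0,0.5,0,0,0,0,0,0,0.5,0,0,0,0,0,0,0.5,0,0,0,0,0,-0.25,0.5,0,0,0,0,0,-0.3,0.7,0,0,0,0,0,-0.25,0.7,0,0,0,0,0,0,0.7,0,0,0,0,0,0,0.7],
)

```text
time: 23.23
tool_pos: [0.6169, -0.0257, 0.1075]
ee_rot: [3.137, 0.002, 1.781]
wrist_force: [-0.9, -0.7, -0.5]
width: 0.0651
finger_force: 0.0
```

>>> move_arm(
  motion=[0,0,0.157,0,0,0,0.7,0,0,0.157,0,0,0,0.7,0,0,0.157,0,0,0,0.7,0,0,0.157,0,0,0,0.7,0,0,0.157,0,0,0,0.7,0,0,0.157,0,0,0,0.7,0,0,0.157,0,0,0,0.7,0,0,0.157,0,0,0,0.7,0,0,0.157,0,0,0,0.7,0,0,0.157,0,0,0,0.7,0,0,0.157,0,0,0,0.7,0,0,0.157,0,0,0,0.7],
)

```text
time: 24.23
tool_pos: [0.6141, -0.0254, 0.1025]
ee_rot: [-3.14, 0.004, 0.295]
wrist_force: [1.0, -0.1, 0.4]
width: 0.0656
finger_force: 0.0
```

>>> move_arm(
  motion=[0,0,0.157,0,0,0,0.9,0,0,0.157,0,0,0,0.9,0,0,0.045,0,0,0,0.9,0,0,0,0,0,0,0.9,0,0,0,0,0,0,0.9],
)

```text
time: 24.65
tool_pos: [0.6145, -0.0254, 0.1032]
ee_rot: [-3.141, 0.003, 0.021]
wrist_force: [0.4, 0.1, 0.5]
width: 0.0843
finger_force: 0.0
```

>>> move_arm(
  motion=[0,0,0,-0.286,0.101,0,0.9,0,0,0,-0.286,0.101,0,0.9,0,0,0,-0.286,0.101,0,0.9,0,0,0,-0.286,0.101,0,0.9,0,0,0,-0.286,0.101,0,0.9,0,0,0,-0.286,0.101,0,0.9,0,0,0,0,0,0,0.9,0,0,0,0,0,0,0.9,0,0,0,0,0,0,0.9],
)

```text
time: 25.4
tool_pos: [0.4456, -0.0894, 0.1052]
ee_rot: [-3.142, -0.001, 0.02]
wrist_force: [-0.5, -0.5, -0.6]
width: 0.0844
finger_force: 0.0
```

Run:
```python
from h import *
T=robot.snapshot("top");S=robot.snapshot("side")
a=cv2.resize(T[140:290,280:480],None,fx=3,fy=3);b=cv2.resize(S[140:260,220:420],None,fx=3,fy=2.5)
cv2.imwrite("pics/p4.png",cv2.resize(np.vstack([a,b]),(480,600))[:,:,::-1])
```

```text
(no output)
```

View pics/p4.png

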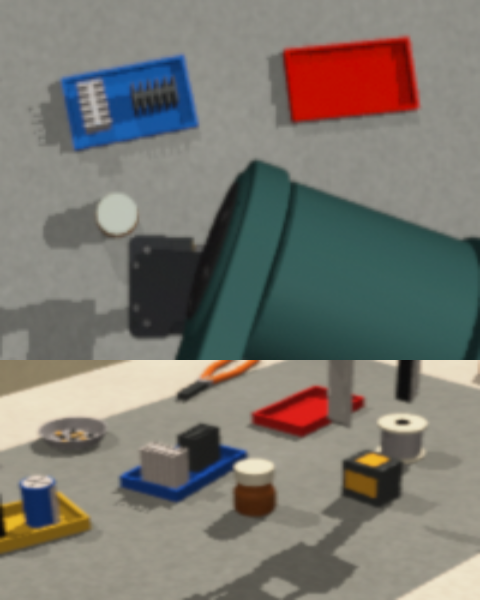

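Both sinks stand in the blue tray, at (94,105) and (154,97). The gripper is above the transformer, and the jar and reel are untouched.

>>> move_arm(
  motion=[0,0,0,0,0,0.25,0.9,0,0,0,0,0,0.25,0.9,0,0,0,0,0,0.25,0.9,0,0,0,0,0,0.095,0.9,0,0,0,0,0,0,0.9,0,0,0,0,0,0,0.1,0,0,0,0,0,0,0.1,0,0,0,0,0,0,0.1,0,0,0,0,0,0,0.1,0,0,0,0,0,0,0.1,0,0,0,0,0,0,0.1,0,0,0,0,0,0,0.1],
)

```text
time: 26.5
tool_pos: [0.4453, -0.0896, 0.0212]
ee_rot: [3.141, -0.001, 0.02]
wrist_force: [-0.1, -0.2, -0.1]
width: 0.0414
finger_force: 0.0
```

>>> move_arm(
  motion=[0,0,0,0,0,0,0.1,0,0,0,0,0,0,0.1,0,0,0,0,0,0,0.1,0,0,0,0,0,0,0.1],
)

```text
time: 26.83
tool_pos: [0.4452, -0.09, 0.0211]
ee_rot: [3.141, -0.0, 0.02]
wrist_force: [-0.8, -2.2, 2.6]
width: 0.0358
finger_force: 29.9
```

>>> move_arm(
  motion=[0,0,0,0,0,-0.25,0.1,0,0,0,0,0,-0.3,0.1,0,0,0,0,0,-0.25,0.1,0,0,-0.127,0,0,0,0.1,0,0,0,0.25,0.201,0,0.1,0,0,0,0.25,0.201,0,0.1,0,0,0,0.25,0.201,0,0.1,0,0,0,0.25,0.201,0,0.1,0,0,0,0.25,0.201,0,0.1,0,0,0,0.25,0.201,0,0.1,0,0,0,0.25,0.201,0,0.1,0,0,0,0,0,0,0.1],
)

```text
time: 27.83
tool_pos: [0.6385, -0.2108, 0.0965]
ee_rot: [-3.141, 0.001, 0.118]
wrist_force: [-0.8, 0.2, -1.9]
width: 0.0359
finger_force: 29.9
```

>>> move_arm(
  motion=[0,0,0,0,0,0,0.1,0,0,0,0,0,0,0.1,0,0,0,0,0,0.25,0.1,0,0,0,0,0,0.25,0.1,0,0,0,0,0,0.1,0.1,0,0,0,0,0,0,0.1,0,0,0,0,0,0,0.1],
)

```text
time: 28.42
tool_pos: [0.6348, -0.2076, 0.0409]
ee_rot: [-3.141, 0.001, 0.12]
wrist_force: [0.1, 0.5, -1.3]
width: 0.036
finger_force: 29.9
```

Target z is about 0.0255, so I go down 15 mm more, release and retreat.

>>> move_arm(
  motion=[0,0,0,0,0,0.1,0.1,0,0,0,0,0,0.05,0.1,0,0,0,0,0,0,0.1,0,0,0,0,0,0,0.1],
)

```text
time: 28.75
tool_pos: [0.6356, -0.2083, 0.0258]
ee_rot: [-3.142, 0.0, 0.119]
wrist_force: [-0.2, -0.2, -2.1]
width: 0.0358
finger_force: 29.9
```

>>> move_arm(
  motion=[0,0,0,0,0,0.003,0.1,0,0,0,0,0,0,0.6,0,0,0,0,0,0,0.6,0,0,0,0,0,0,0.6,0,0,0,0,0,0,0.6,0,0,0,0,0,0,0.6,0,0,0,0,0,-0.25,0.6,0,0,0,0,0,-0.35,0.6,0,0,0,0,0,-0.35,0.6,0,0,0,-0.3,0,-0.1,0.6,0,0,0,-0.3,0,0,0.6,0,0,0,-0.3,0,0,0.6],
)

```text
time: 29.75
tool_pos: [0.5464, -0.2195, 0.1326]
ee_rot: [3.139, -0.003, 0.12]
wrist_force: [0.2, -0.0, 0.5]
width: 0.0566
finger_force: 0.0
```

>>> move_arm(
  motion=[0,0,0,-0.3,0,0,0.6,0,0,0,-0.3,0,0,0.6,0,0,0,-0.2,0,0,0.6,0,0,0,0,0,0,0.6,0,0,0,0,0,0,0.6,0,0,0,0,0,0,0.6],
)

```text
time: 30.25
tool_pos: [0.4677, -0.2287, 0.1309]
ee_rot: [3.141, -0.001, 0.119]
wrist_force: [0.2, -0.2, -0.5]
width: 0.0564
finger_force: 0.0
```

Run:
```python
from h import *
T=robot.snapshot("top");S=robot.snapshot("side")
a=cv2.resize(T[140:290,200:480],None,fx=2.5,fy=2.2);b=cv2.resize(S[130:270,170:450],None,fx=2.5,fy=2.2)
cv2.imwrite("pics/p5.png",cv2.resize(np.vstack([a,b])[:,:,::-1],(660,600)))
m=mask(T,(385,150,470,200),lambda h,s,v:(h>=18)&(h<=32)&(s>150)&(v>100));print("trafo",onz("top",pts(m).mean(0),.05))
```

```text
trafo [ 0.63586682 -0.20601437  0.05      ]
```

View pics/p5.png

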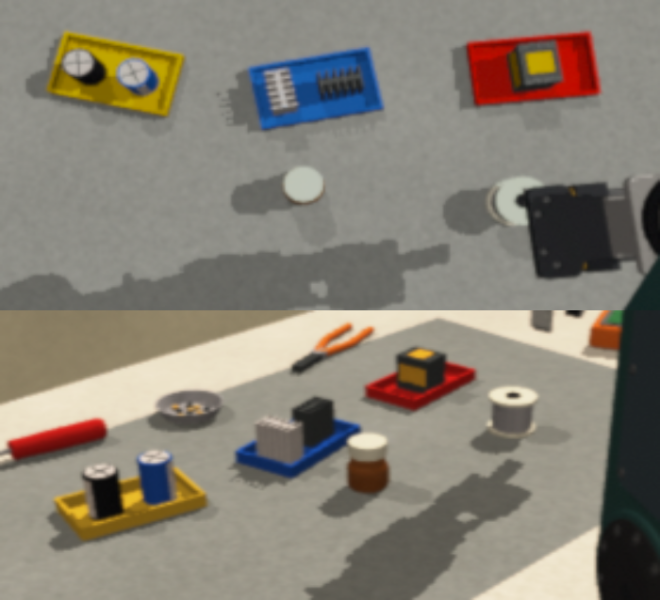

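All five parts stand upright in their trays: caps at (78,65) and (133,75), sinks at (281,90) and (340,82), and the transformer at (537,65). The jar and reel stand where they were, and the gripper touches nothing.

```bash
python3 -c "
from bench import robot
print(robot.close_job())"
```

```text
the job is handed in; nothing more can be done
None
```

The job is handed in after about 30 s of robot time: in the last camera views the caps are in the yellow tray, the heat sinks in the blue and the transformer in the red, all upright, with the jar and reel still standing in place; no verdict was returned.

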